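# Set the forge blower's dial and start it

### The arm

A 6-joint arm with a two-finger parallel gripper is mounted at the origin on a cart in front of the work surface, level with it; the furniture and walls round the work are solid. World frame = base frame: x ahead of the robot, y to its left, z up, the work surface at z = 0. Lengths are in m, angles in rad, forces in N, time in s.
With the tool pointing down it reaches from about 0.3 to 0.775 m from the base axis. Payload 14.6 kg.
Tool frame: the origin (TCP) lies on the centre line of the jaws, within the pads' length; the fingertips stand 17 mm ahead of it and the grasp point (between the pads) lies 2 mm behind it; z points along the fingers, x is the direction in which the jaws open and shut, and the axes are right-handed (so a half turn about z gives the same grasp; the last joint's range is limited). The gripper opens to 94 mm and grips with 3 to 60 N. Pads are 16 mm wide; open, the fingers measure 119 mm over their backs; the gripper's body (75 mm by 177 mm) begins 78 mm behind the grasp point.
Start: joints at [-1.411, 0.3, 1.521, -0, 1.321, -0.067], TCP at [0.124, -0.536, 0.194] pointing down, gripper open.
Joint ranges: [-3.03, 3.03], [-0.79, 2.21], [0.23, 2.52], [-1.04, 4.18], [0, 3.07], [-2.55, 2.55]. Speed limits (rad/s): [2.22, 2.22, 2.57, 3.14, 3.14, 3.14].

### API

Orientations are given as [roll, pitch, yaw] about the fixed x, y, z axes, in that order (R = Rz(yaw) Ry(pitch) Rx(roll)).
In Python, from station import ctrl gives the robot as it stands. The module is installed in compiled form; this text tells all that it offers.
- The arm moves only by the tool drive_tool, never from a script. Its argument "increments" is a list of rows, each a list of 3 entries, a list of its own where there are three numbers: the turn, a rotation vector about the tool's x, y, z in degrees, then the shift along the tool's x, y, z in mm, then the opening, from 0 (shut) to 1 (fully open). In form: [[[ax, ay, az], [dx, dy, dz], hand], ...]. A call has 1 to 20 rows; each row shifts and turns the commanded pose from where the row before left it, along the tool's axes as they then stand; what a row does not reach is not made up. A row lasts 1/8 s, in which the tool goes at most 62.5 mm and 10.7 degrees, less where a joint would pass 70% of its speed; a pose out of reach is approached as far as the arm can. A call with a gripper value outside its range is refused whole. The fingers move at their own pace and stop on an object; "squeeze" is the grip in N (left out, the last holds). Time passes only in rows, so rows that do not move let the fingers close. It gives the time, the measured TCP pose, the force and the opening at its end, in the units of the state.
- ctrl.get_obs(): the state, without advancing time (a new reading comes with each control period).
- ctrl.camera(name): name is "side" or "top" or "wrist"; returns the picture (420x560x3 uint8, red, green, blue); there is no depth.
- ctrl.calibration(name): a dict with "fx", "fy", "cx", "cy" (pixels), "rvec" (rotation vector, rad) and "tvec" (3), from world to camera coordinates, as OpenCV has them. Camera axes: x right, y down, z forward; pixel columns grow to the right and rows downward; lengths in m; the calibration is good to about 2 mm. A picture is of the moment at which its call begins: read the wrist's pose just before it. calibration takes no time and is no camera call; for the wrist camera it gives the pose at the moment of the call.
- ctrl.hand_in(): hands the job in, once; it reports no verdict.
The state is a dict: "time_s": time; "qpos": joint angles; "joint_vel": joint speeds; "tau": joint torques, N m; "ee_pos": TCP position; "eef_rot": TCP orientation; "force": force on the tool from outside, world axes, zero at the start; "moment": the same for the moment, N m; "grip_width": finger opening in m.
Only numpy, scipy, OpenCV 4.12 (cv2) and the standard library are available. Lean on these libraries where they do the work, as an engineer would, in place of code of your own. Each camera call takes 0.05 s, during which the arm holds its last target.

### The job

Set the forge blower to the setting marked with the long bar and start it: with a fingertip pressed gently on the knurled top of the big dial, turn the dial by friction until its pointer clicks in at the bar, let go of the dial, then push the start button beside it fully in and let it come back out. Never push the start button while the dial is at any other setting, do not push hard on the dial, and do not lift or shift the match tin, padlock or punch lying around it.

Things in the scene. Friction and masses are not known exactly. Their poses are not given: they have to be found in the camera images.
- control_box: Blower control: grey, flat, rounded steel box fixed to the bench, 170 (x) x 270 (y) x 46 mm high; origin on the bench under its centre, x to its back (away from the robot), y to its left, z up. Upright dial axis at x 0, y +55 mm; start button axis at x -30, y -85 mm. Seven settings, 0 to 6, marked 30 degrees apart round the back half of the dial, clockwise from its left (+y).
- dial_carrier: Sprung spindle with the dial on it: a flat dark steel disc, 104 mm diameter, 16 mm thick, finely knurled on rim and flat top (friction only, nothing to hook). Origin on the dial's axis at its underside, 54 mm above the bench; this frame does not turn. The dial yields down up to 6 mm on a soft spring: sinks from about 2 N, hard stop at about 6.5 N. It turns whether sunk or not.
- dial_centre (a point): Point on the dial's axis at its flat top, 70 mm above the bench when not pressed; in the middle of a smooth, flush cap of 38 mm diameter.
- pointer_tip (a point): Outer end of the dial's pointer, a white bar 7 mm wide on the dark top from the cap to the rim: 52 mm from the axis, at the top edge; it turns with the dial.
- bar_mark (a point): Middle of the black radial bar, 22 x 7 mm, on the box's top, 71 mm from the dial's axis and 46 mm above the bench: setting 4, where the pointer must point. The other six settings have black dots of 7 mm, 64 mm from the axis.
- dial (a joint): Angle of the dial, rad, growing clockwise seen from above; 0: pointer at setting 0 (box +y); each setting is 0.524 further; the bar is at 2.094. A spring detent pulls the dial into the nearest setting when let go; turning it on to the next takes up to about 0.05 N m (1.5 N at 35 mm from the axis). End stops at -0.15 and 3.29. It starts one to three settings short of the bar.
- start (a joint): Travel of the start button, m: 0 out, 0.006 fully in (5 N); it springs back.
- start_top (a point): Centre of the top of the start button, a plain round metal push button of 28 mm diameter on a dark housing; about 68 mm above the bench when out.
- match_tin: Bystander: a flat brass tin, 42 x 64 x 18 mm, lying loose on the right rear of the box's top; origin at the centre of its underside.
- padlock: Bystander: an iron padlock, 80 x 52 x 16 mm, lying loose on the bench behind the box; origin at the centre of its underside.
- punch: Bystander: a steel punch, 16 x 121 x 16 mm, lying loose on the bench left of the box; origin at the centre of its underside.

How it is judged:
On the way, in this order (a step that is already met when the one before it is completed fails the run):
1. the dial is clicked in at the bar, at rest and let go (value of joint dial between 1.974 and 2.214 rad and velocity of joint dial between -0.1 and 0.1 rad/s and contact force between the fingers and dial_carrier below 0.3 N), for 0.2 s.
2. the start button is pushed in (value of joint start above 0.0045 m), for 0.05 s.
At the end, for the whole second after the job is handed in: The dial rests within 0.12 rad of the bar (joint 2.094), the start button was pushed at least 4.5 mm in after that and is out again (under 1 mm), and match tin, padlock and punch lie within 20 mm of where they were (value of joint dial between 1.974 and 2.214 rad and value of joint start below 0.001 m and distance of each of match_tin, padlock, punch from where it was at the start of the episode below 0.02 m); the robot touches nothing.
It fails at once if the start button is pushed while the dial is not at the bar (value of joint start above 0.003 m and (value of joint dial below 1.894 rad or value of joint dial above 2.294 rad)).
It fails at once if the dial is pushed hard (over 30 N) (contact force between the fingers and dial_carrier above 30 N).
It fails at once if a bystander is lifted or shifted by more than 20 mm (distance of any of match_tin, padlock, punch from where it was at the start of the episode above 0.02 m).
It also fails if it takes over 45 s, if anything falls off the work surface, if the arm or the gripper's body presses on something with over 40 N, if the wrist force passes 120 N, or if a joint passes its speed limit or range.

## Working session

There is one attempt and no reset: what is moved stays moved. The work goes in short steps, Python scripts to look and compute and a tool call to move; the robot and the scene stay as the last step left them, time stands still between calls to the robot, and variables do not carry over. Pictures are saved under pics/ and viewed, and the job is handed in when it is done.

Besides the shell and the picture viewer there is one more tool, called after "Call:" as name(argument=value, ...), one argument or row to a line, values as JSON. drive_tool: Moves the arm, as the interface text tells. Its arguments: {"type":"object","properties":{"increments":{"type":"array"},"squeeze":{"type":"number"}},"required":["increments"]}

```bash
mkdir -p pics
python3 - <<'E'
from station import ctrl
import cv2
print(ctrl.get_obs())
for n in ("top","side"):
    print(n,ctrl.calibration(n)); cv2.imwrite(f"pics/{n}0.png",ctrl.camera(n)[:,:,::-1])
E
```

```text
{'time_s': 0.0, 'qpos': array([-1.41061573e+00,  3.00509012e-01,  1.52155681e+00, -7.25686456e-06,
        1.32072666e+00, -6.66023660e-02]), 'joint_vel': array([ 0.00053779, -0.00035999,  0.00091762, -0.00157636, -0.00065741,
        0.00124213]), 'tau': array([ 1.24827537e-03, -5.31802011e+01, -3.52735913e+01,  7.09236693e-02,
        2.43535725e-02, -1.13077563e-04]), 'ee_pos': array([ 0.12361423, -0.53564663,  0.19327582]), 'eef_rot': array([-3.14151981e+00,  1.19763956e-03, -1.34401152e+00]), 'force': array([ 1.06046121, -0.59602331,  0.94787827]), 'moment': array([ 0.05045262, -0.01518445, -0.00342016]), 'grip_width': 0.0939833749613476}
top {'fx': 400.7026629769056, 'fy': 400.7026629769056, 'cx': 278.245176363511, 'cy': 207.196902709431, 'rvec': array([ 2.15023101, -2.16656394,  0.10076897]), 'tvec': array([0.32928917, 0.53127306, 0.87876757])}
side {'fx': 525.9111006221391, 'fy': 525.9111006221391, 'cx': 270.0931739683772, 'cy': 207.14469790464096, 'rvec': array([ 0.0325243 , -2.99832994,  0.91289185]), 'tvec': array([ 0.53841555, -0.180562  ,  1.16595073])}
```

View pics/top0.png

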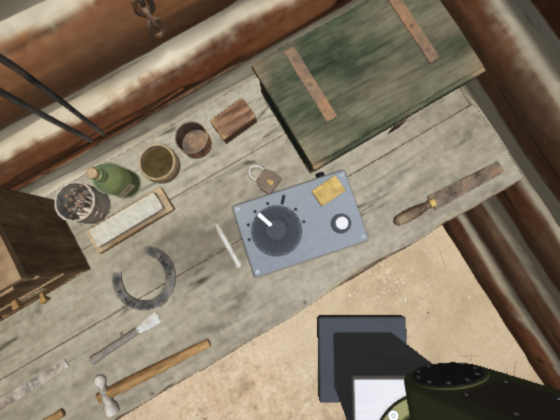

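View pics/side0.png

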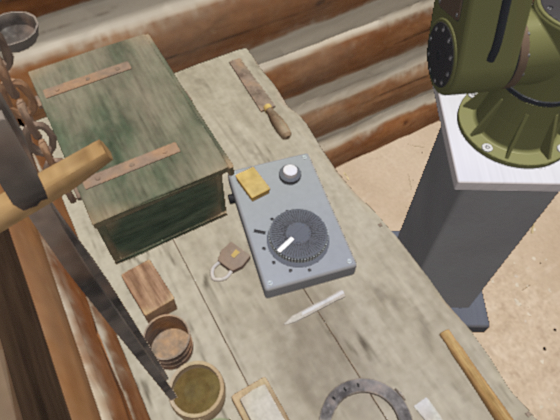

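The top picture shows the dial near (277,230), its white pointer towards (260,214), the bar at (283,199) and the button at (342,223). The tin is at (328,190), the padlock at (266,180) and the punch at (228,245). I'll zoom in and measure.

```bash
cat > h.py <<'E'
import numpy as np, cv2
from station import ctrl
def ray(n,uv,z,cal=None):
    c=cal or ctrl.calibration(n); R=cv2.Rodrigues(c["rvec"])[0]; C=-R.T@c["tvec"]
    d=R.T@np.array([(uv[0]-c["cx"])/c["fx"],(uv[1]-c["cy"])/c["fy"],1])
    return C+d*(z-C[2])/d[2]
def proj(n,P):
    c=ctrl.calibration(n); K=np.array([[c["fx"],0,c["cx"]],[0,c["fy"],c["cy"]],[0,0,1]])
    return cv2.projectPoints(np.array(P,float).reshape(-1,1,3),c["rvec"],c["tvec"],K,None)[0].reshape(-1,2)
E
python3 - <<'E'
import cv2,numpy as np
from h import *
t=cv2.imread("pics/top0.png"); s=cv2.imread("pics/side0.png")
cv2.imwrite("pics/topz.png",cv2.resize(t[160:285,210:380],None,fx=4.5,fy=4.5,interpolation=cv2.INTER_CUBIC))
cv2.imwrite("pics/sidez.png",cv2.resize(s[145:300,205:365],None,fx=3.8,fy=3.8,interpolation=cv2.INTER_CUBIC))
for n,im,box in(("top",t,(210,160,380,285)),("side",s,(205,145,365,300))):
    x0,y0,x1,y1=box; hsv=cv2.cvtColor(im,cv2.COLOR_BGR2HSV)
    m=np.zeros(im.shape[:2],np.uint8); m[y0:y1,x0:x1]=255
    for nm,mask in(("white",(hsv[...,2]>200)&(hsv[...,1]<60)),("dark",hsv[...,2]<80)):
        k=cv2.bitwise_and(mask.astype(np.uint8)*255,m)
        nl,l,st,ce=cv2.connectedComponentsWithStats(k)
        for i in range(1,nl):
            if st[i,4]>=8: print(n,nm,st[i],ce[i].round(1))
E
```

```text
top white [250 165   7   3   8] [253.1 165.8]
top white [258 213  14  13  63] [264.2 219.3]
top white [336 217  12  12 115] [341.6 222.5]
top white [221 234  19  33  92] [230.1 249.9]
top dark [303 160  12  12  71] [308.2 164.9]
top dark [316 172   8   6  31] [319.5 174.5]
top dark [281 195   4   9  17] [282.4 199.1]
top dark [267 212  25  16  87] [278.8 218.8]
top dark [260 222   4   4   9] [261.3 223.3]
top dark [256 226  18  20  84] [264.5 234.8]
top dark [287 229   4   4  10] [288.  230.6]
top dark [278 234  12  12  44] [283.5 239.5]
top dark [274 240   4   9  17] [275.6 243.1]
side white [358 156   7   9  35] [361.9 159.4]
side white [284 164  13  12 117] [289.9 169.5]
side white [361 197   4   5  12] [363.1 198.7]
side white [277 237  17  15  88] [284.9 244.3]
side white [348 259   3   4   9] [349.  260.6]
side white [211 264  20  16  63] [217.9 274.3]
side white [327 291  17   9  66] [335.7 295.4]
side dark [349 154  12   6  15] [354.6 156.4]
side dark [205 168  29  53 808] [214.3 193.8]
side dark [280 177  19   7  40] [288.8 181.4]
side dark [228 191   8  13  57] [231.6 198.1]
side dark [205 214  21  10  39] [214.5 218.6]
side dark [255 230  10   3  17] [259.1 231.2]
side dark [233 267   9   5   9] [237.  269.2]
```

View pics/topz.png

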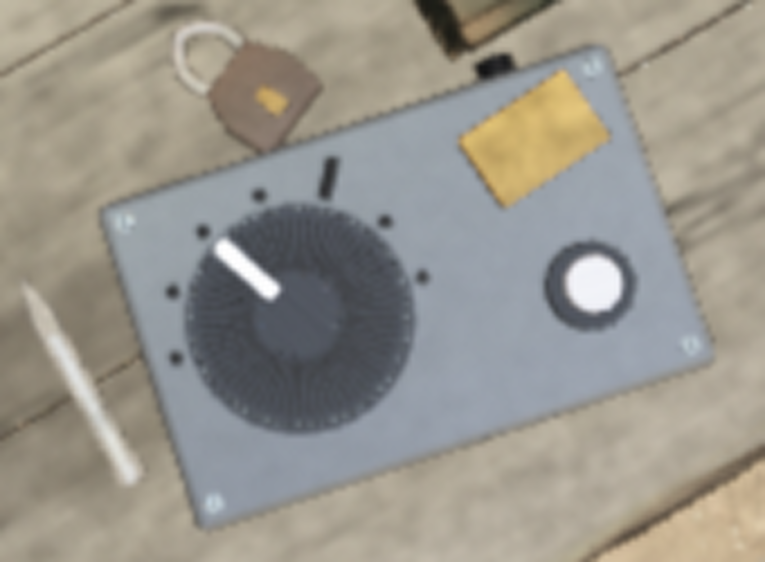

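View pics/sidez.png

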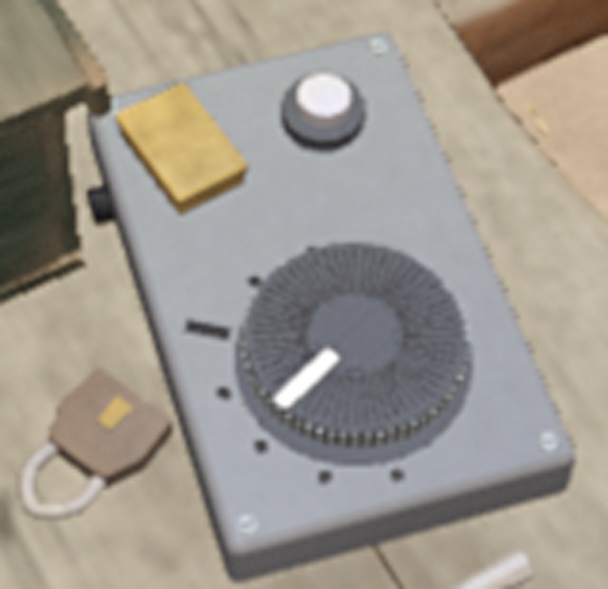

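The dots and the bar read as settings 0 to 6, and the pointer stands at setting 2. The dial needs two clicks clockwise (60°).

Run:
```python
from h import *
f=lambda u,v:((u+.5)/4.5-.5+210,(v+.5)/4.5-.5+160)
g=lambda u,v:((u+.5)/3.8-.5+205,(v+.5)/3.8-.5+145)
Ct=ray("top",f(298,315),.07)
Cs=ray("side",g(355,334),.07)
print("cap",Ct,Cs)
print("disc",ray("top",f(300,318),.07))
Bt=ray("top",(341.6,222.5),.068);Bs=ray("side",(289.9,169.5),.068);print("btn",Bt,Bs)
d=[ray("top",f(*p),.046) for p in[(176,358),(172,292),(203,231),(259,195),(385,221),(422,277)]]
ds=[ray("side",g(*p),.046) for p in[(397,475),(325,477),(261,446),(223,393),(254,282),(312,250)]]
for dd in(d,ds):
    dd=np.array(dd); A=np.c_[2*dd[:,:2],np.ones(6)]; s=np.linalg.lstsq(A,(dd[:,:2]**2).sum(1),rcond=None)[0]
    print("dotcircle",s[:2],np.sqrt(s[2]+s[0]**2+s[1]**2))
    a=np.degrees(np.unwrap(np.arctan2(dd[:,1]-s[1],dd[:,0]-s[0]))); print(a.round(1), "setting0 axis", (a+30*np.array([0,1,2,3,5,6])).mean())
b=ray("top",f(329,178),.046);print("bar",b)
for n,P in(("t",Ct),("s",Cs)):
    v=(Bt if n=="t" else Bs)-P; print("yaw from btn",np.degrees(np.arctan2(v[1],v[0])-np.arctan2(-.14,-.03)),np.hypot(*v[:2]))
p=ray("top",f(222,246),.07)-Ct; print("ptr",np.degrees(np.arctan2(p[1],p[0])))
```

```text
cap [0.48085135 0.33022712 0.07      ] [0.4817679  0.32892072 0.07      ]
disc [0.4794036  0.32927516 0.07      ]
btn [0.49527694 0.18774996 0.068     ] [0.49627042 0.18651186 0.068     ]
dotcircle [0.48114936 0.33031056] 0.06392758168229537
[108.   78.4  47.7  17.8 -42.3 -72.5] setting0 axis 107.8707708018444
dotcircle [0.48142473 0.32808164] 0.06449768075092799
[107.6  77.9  47.9  18.1 -41.2 -72. ] setting0 axis 108.05017240846489
bar [0.55016342 0.3148946  0.046     ]
yaw from btn 17.87616205579975 0.1432055836988518
yaw from btn 17.90955188753624 0.1431454007938073
ptr 47.38114196856876
```

Measured poses: dial axis (0.481, 0.3295), button (0.4957, 0.187), box yaw 17.9°. I'll move above the dial with the fingers shut.

Call:
drive_tool(
  increments=[
    [[0,0,0],[-30.7,-32.9,0],0],
    [[0,0,0],[-30.7,-32.9,0],0],
    [[0,0,0],[-30.7,-32.9,0],0],
    [[0,0,0],[-30.7,-32.9,0],0],
    [[0,0,0],[-30.7,-32.9,0],0],
    [[0,0,0],[-30.7,-32.9,0],0],
    [[0,0,0],[-30.7,-32.9,0],0],
    [[0,0,0],[-30.7,-32.9,0],0],
    [[0,0,0],[-30.7,-32.9,0],0],
    [[0,0,0],[-42,-20,0],0],
    [[0,0,0],[-42,-20,0],0],
    [[0,0,0],[-42,-20,0],0],
    [[0,0,0],[-42,-20,0],0],
    [[0,0,0],[-42,-20,0],0],
    [[0,0,0],[-42,-20,0],0],
    [[0,0,0],[-42,-20,0],0],
    [[0,0,0],[-42,-20,0],0],
    [[0,0,0],[-42,-20,0],0],
    [[0,0,0],[-42,-20,0],0],
  ],
  squeeze=5,
)

```text
time_s: 2.48
ee_pos: [0.4505, 0.2557, 0.1936]
eef_rot: [3.141, -0.0, -1.344]
force: [0.4, -0.9, 0.6]
grip_width: 0.0007
```

Call:
drive_tool(
  increments=[
    [[0,0,-9.25],[0,0,0],0],
    [[0,0,-9.25],[0,0,0],0],
    [[0,0,-9.25],[0,0,0],0],
    [[0,0,-9.25],[0,0,0],0],
    [[0,0,0],[0,0,0],0],
  ],
)

```text
time_s: 3.1
ee_pos: [0.4504, 0.2541, 0.1936]
eef_rot: [3.141, 0.0, -0.699]
force: [-0.4, 0.3, -1.1]
grip_width: 0.0006
```

Call:
drive_tool(
  increments=[
    [[0,0,0],[-12.5,-20,0],0],
    [[0,0,0],[-12.5,-20,0],0],
    [[0,0,0],[0,0,30],0],
    [[0,0,0],[0,0,30],0],
    [[0,0,0],[0,0,20],0],
    [[0,0,0],[0,0,14],0],
    [[0,0,0],[0,0,0],0],
    [[0,0,0],[0,0,0],0],
  ],
)

```text
time_s: 4.1
ee_pos: [0.4574, 0.3011, 0.1007]
eef_rot: [-3.14, -0.0, -0.699]
force: [-0.9, 0.1, 0.2]
grip_width: 0.0005
```

Run:
```python
from h import *
o=ctrl.get_obs();print(o["ee_pos"],o["force"],o["moment"])
for n,(x0,y0,x1,y1) in(("top",(190,130,390,290)),("side",(190,110,390,300))):
    i=ctrl.camera(n)[:,:,::-1][y0:y1,x0:x1]; cv2.imwrite(f"pics/{n}1.png",cv2.resize(i,None,fx=3,fy=3,interpolation=cv2.INTER_CUBIC))
```

```text
[0.45742344 0.30105318 0.10068205] [-0.90823156  0.13046662  0.16039193] [-0.00026829 -0.04405649 -0.01625318]
```

View pics/side1.png

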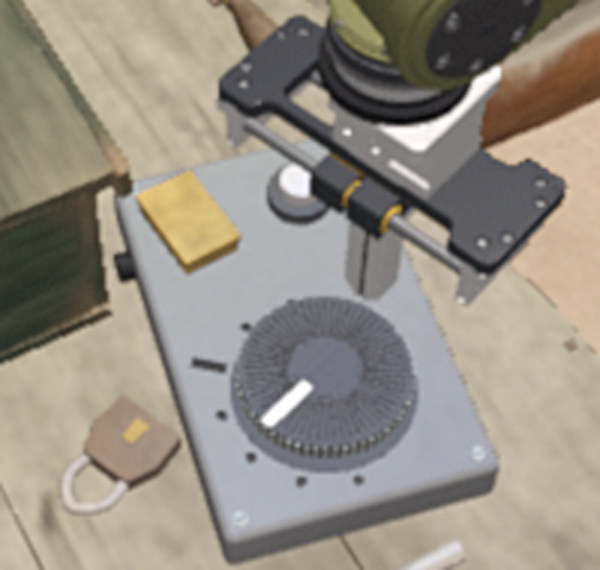

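View pics/top1.png

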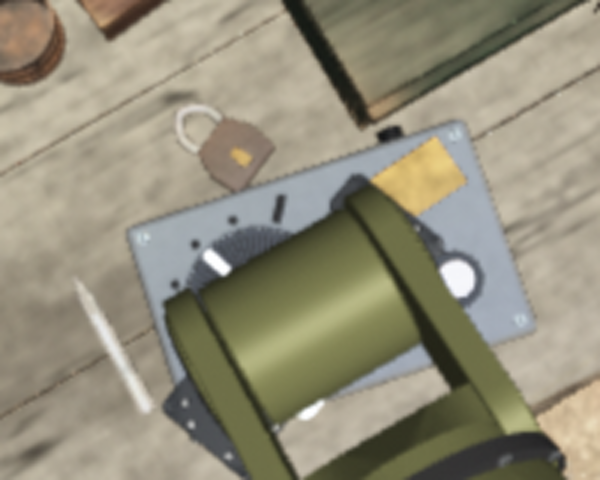

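The fingertip hovers above the near-right part of the dial. I'll go down gently, watching the force.

Call:
drive_tool(
  increments=[
    [[0,0,0],[0,0,6],0],
    [[0,0,0],[0,0,5],0],
    [[0,0,0],[0,0,3],0],
    [[0,0,0],[0,0,1],0],
    [[0,0,0],[0,0,1],0],
    [[0,0,0],[0,0,0],0],
    [[0,0,0],[0,0,0],0],
  ],
)

```text
time_s: 5.08
ee_pos: [0.4571, 0.3008, 0.0839]
eef_rot: [-3.141, -0.0, -0.698]
force: [1.0, -0.6, 0.3]
grip_width: 0.0006
```

Call:
drive_tool(
  increments=[
    [[0,0,0],[0,0,1],0],
    [[0,0,0],[0,0,1],0],
    [[0,0,0],[0,0,0],0],
    [[0,0,0],[0,0,0],0],
  ],
)

```text
time_s: 5.58
ee_pos: [0.4571, 0.3008, 0.0819]
eef_rot: [-3.142, -0.0, -0.698]
force: [-0.9, 0.8, 0.0]
grip_width: 0.0004
```

Run:
```python
from h import *
x0,y0,x1,y1=(230,180,370,290)
fs=[]
for k in range(5):
    i=ctrl.camera("side")[:,:,::-1][y0:y1,x0:x1]; o=ctrl.get_obs(); fs.append(np.r_[o["force"],o["moment"]])
print(np.array(fs).round(2)); print(o["ee_pos"])
cv2.imwrite(f"pics/side2.png",cv2.resize(i,None,fx=5,fy=5,interpolation=cv2.INTER_CUBIC))
```

```text
[[-0.47 -0.44  0.1  -0.01 -0.05 -0.01]
 [-0.53  0.19 -0.09 -0.09  0.01  0.04]
 [-0.07  0.21  0.39 -0.04 -0.02 -0.04]
 [-0.21  0.33  0.01 -0.08 -0.04  0.01]
 [-0.82  0.19 -0.88 -0.11 -0.04  0.03]]
[0.45704044 0.30083867 0.08185431]
```

View pics/side2.png

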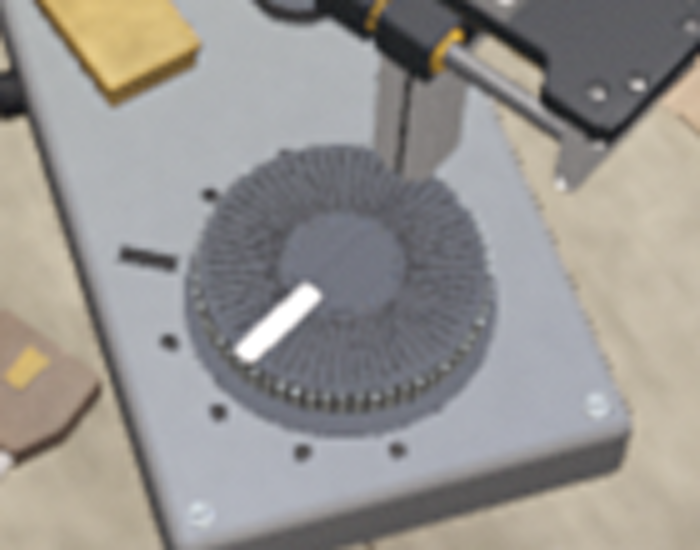

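Run:
```python
from h import *
import numpy as np
o=ctrl.get_obs(); p=o["ee_pos"]
from scipy.spatial.transform import Rotation as Ro
R=Ro.from_euler("xyz",o["eef_rot"]).as_matrix()
z=lambda P:((proj("side",P)-[230,180]+.5)*5-.5).round(0)
print("tip corners",z([p+R@[a,b,.017] for a,b in((-.0125,-.008),(-.0125,.008),(.0125,.008),(.0125,-.008))]))
print("tcp",z([p]), "pads up 5cm", z([p-[0,0,-.05]]))
D=np.array([.4812,.3295,.07]);print("D",z([D]))
a=np.radians([230,190,270,140,320]);print(z([D+.052*np.array([np.cos(t),np.sin(t),0]) for t in a]))
cv2.imwrite("pics/wrist2.png",ctrl.camera("wrist")[:,:,::-1])
```

```text
tip corners [[423. 240.]
 [450. 212.]
 [396. 174.]
 [369. 201.]]
tcp [[413. 181.]] pads up 5cm [[422. 101.]]
D [[344. 266.]]
[[435. 173.]
 [488. 247.]
 [343. 144.]
 [460. 351.]
 [233. 185.]]
```

View pics/wrist2.png

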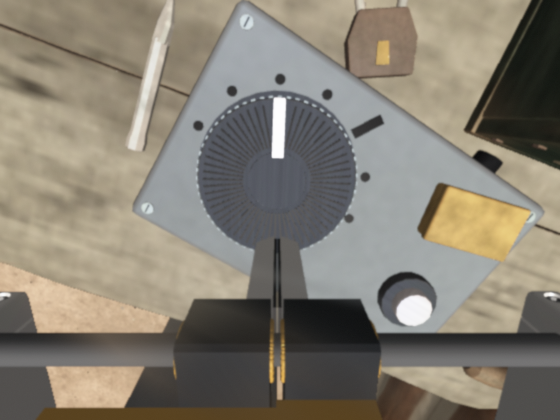

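Run:
```python
from h import *
from scipy.spatial.transform import Rotation as Ro
o=ctrl.get_obs(); p=o["ee_pos"]; R=Ro.from_euler("xyz",o["eef_rot"]).as_matrix()
for h in(0,.017):
    P=[p+R@[a,b,h] for a,b in((-.0125,-.008),(-.0125,.008),(.0125,.008),(.0125,-.008))]
    print(h,"wrist",proj("wrist",P).round(0).tolist(),"side",((proj("side",P)-[230,180])*5).round(0).tolist())
D=np.array([.4812,.3295,.07]);print("D wrist",proj("wrist",[D]))
q=np.array([.45742,.30105,.10068])
for h in(0,.017): print("side1",(proj("side",[q+R@[a,b,h] for a,b in((-.0125,-.008),(-.0125,.008),(.0125,.008),(.0125,-.008))])-[190,110])*3)
i=ctrl.camera("side")[:,:,::-1][190:235,285:345]
cv2.imwrite("pics/side3.png",cv2.resize(i,None,fx=12,fy=12,interpolation=cv2.INTER_CUBIC))
i=ctrl.camera("wrist")[:,:,::-1][150:310,180:380]
cv2.imwrite("pics/wrist3.png",cv2.resize(i,None,fx=3.5,fy=3.5,interpolation=cv2.INTER_CUBIC))
```

```text
0 wrist [[256.0, 232.0], [257.0, 254.0], [295.0, 254.0], [295.0, 232.0]] side [[424.0, 213.0], [452.0, 184.0], [397.0, 146.0], [369.0, 174.0]]
0.017 wrist [[258.0, 222.0], [258.0, 244.0], [293.0, 244.0], [294.0, 222.0]] side [[421.0, 238.0], [448.0, 210.0], [394.0, 172.0], [367.0, 199.0]]
D wrist [[275.73021252 182.5240689 ]]
side1 [[376.05119978 320.7512189 ]
 [393.17231068 303.38926094]
 [359.72397836 280.02322611]
 [342.5308461  297.04217904]]
side1 [[374.0082273  336.43313684]
 [390.8850712  319.22126541]
 [357.95996197 296.050597  ]
 [341.01352414 312.92750976]]
```

View pics/side3.png

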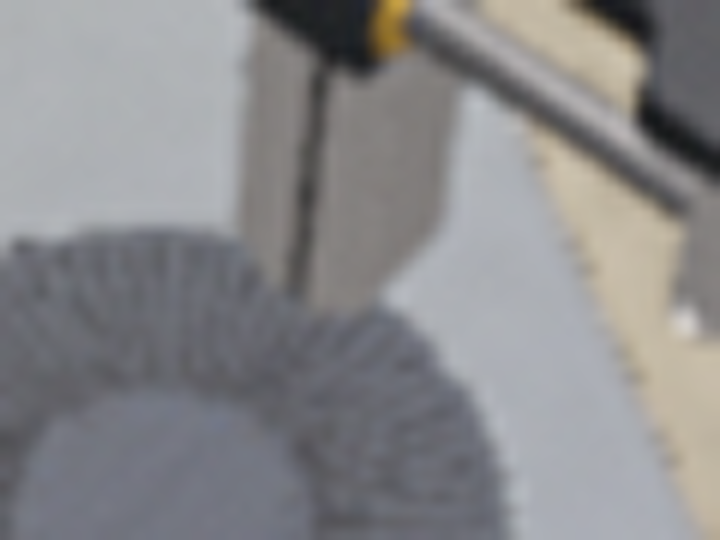

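View pics/wrist3.png

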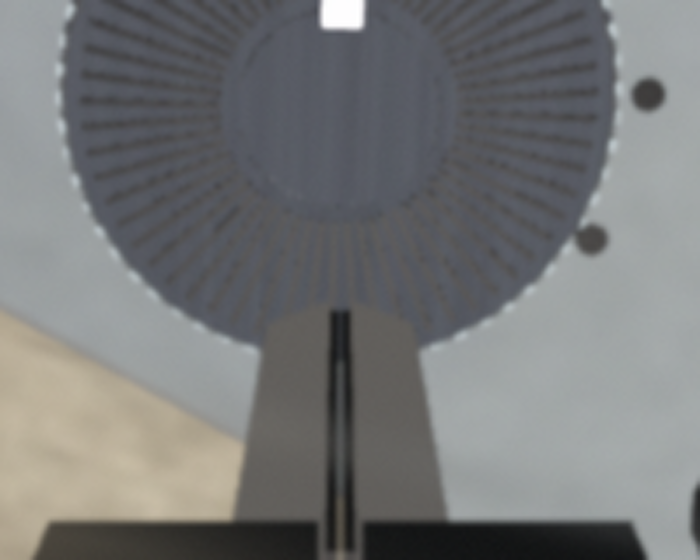

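Run:
```python
from h import *
def r(n,uv):
    a=ray(n,uv,.0);b=ray(n,uv,.1);return a,(b-a)/np.linalg.norm(b-a)
a,d=r("wrist",(277,238.6));b,e=r("side",(309.7,214.8))
M=np.c_[d,-e];s=np.linalg.lstsq(M,b-a,rcond=None)[0]
print(a+s[0]*d,b+s[1]*e)
p=ctrl.get_obs();R=cv2.Rodrigues(ctrl.calibration("wrist")["rvec"])[0]
print(p["ee_pos"],p["eef_rot"],p["time_s"],"wristcam",-R.T@ctrl.calibration("wrist")["tvec"])
c=ctrl.calibration("side");R=cv2.Rodrigues(c["rvec"])[0];print("sidecam",-R.T@c["tvec"])
for z in(.065,.07,.075,.08,.09,.1):print(z,ray("wrist",(277,238.6),z)[:2],ray("side",(309.7,214.8),z)[:2])
```

```text
[0.46261022 0.30613166 0.09244488] [0.46210485 0.30582481 0.09268269]
[0.45706514 0.30085755 0.08187993] [-3.14153065e+00 -3.70759101e-05 -6.98179128e-01] 5.975 wristcam [0.51171454 0.36475415 0.27243956]
sidecam [0.52000112 0.81129721 0.86794628]
0.065 [0.45512299 0.29719313] [0.46003752 0.28777567]
0.07 [0.45648704 0.29882158] [0.46041092 0.29103568]
0.075 [0.45785109 0.30045004] [0.46078431 0.29429568]
0.08 [0.45921514 0.30207849] [0.46115771 0.29755568]
0.09 [0.46194323 0.30533539] [0.46190451 0.30407569]
0.1 [0.46467133 0.30859229] [0.4626513 0.3105957]
```

Both views agree that the fingertip's lower end is at about z 0.09, higher than the nominal 17 mm offset implies, and the force reads zero. So there is no contact yet, and I'll keep probing down slowly.

Call:
drive_tool(
  increments=[
    [[0,0,0],[0,0,1],0],
    [[0,0,0],[0,0,1],0],
    [[0,0,0],[0,0,1],0],
    [[0,0,0],[0,0,0],0],
    [[0,0,0],[0,0,0],0],
  ],
)

```text
time_s: 6.6
ee_pos: [0.4571, 0.3008, 0.0788]
eef_rot: [3.142, 0.0, -0.698]
force: [0.1, -0.1, -1.0]
grip_width: 0.0006
```

```bash
cat > look.py <<'E'
import sys
from h import *
t=sys.argv[1]; fs=[]
for k in range(4):
    i=ctrl.camera("side")[:,:,::-1]; o=ctrl.get_obs(); fs.append(np.r_[o["force"],o["moment"]])
print(o["time_s"],o["ee_pos"].round(4),o["eef_rot"].round(3),np.mean(fs,0).round(2))
a=cv2.resize(i[190:270,265:345],(400,400),interpolation=cv2.INTER_CUBIC)
w=ctrl.camera("wrist")[:,:,::-1]
b=cv2.resize(w[130:330,180:380],(400,400),interpolation=cv2.INTER_CUBIC)
cv2.imwrite(f"pics/look{t}.png",np.hstack([a,b]))
E
python3 look.py a
```

```text
6.8 [0.4571 0.3008 0.0789] [-3.142 -0.    -0.698] [ 0.08 -0.36  0.1  -0.03 -0.03 -0.02]
```

View pics/looka.png

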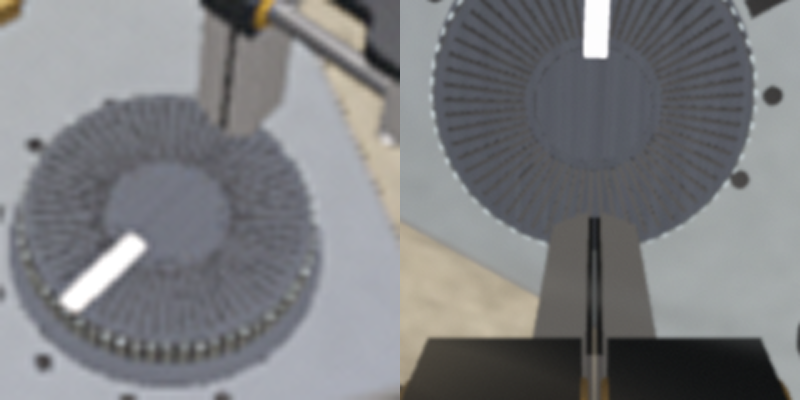

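The tip still shows clear of the dial, so I continue down.

Call:
drive_tool(
  increments=[
    [[0,0,0],[0,0,1.5],0],
    [[0,0,0],[0,0,1.5],0],
    [[0,0,0],[0,0,1],0],
    [[0,0,0],[0,0,0],0],
  ],
)

```text
time_s: 7.35
ee_pos: [0.457, 0.3008, 0.0748]
eef_rot: [3.141, 0.0, -0.698]
force: [-0.6, -0.0, 0.1]
grip_width: 0.0008
```

Call:
drive_tool(
  increments=[
    [[0,0,0],[0,0,1],0],
    [[0,0,0],[0,0,1],0],
    [[0,0,0],[0,0,1],0],
    [[0,0,0],[0,0,0],0],
  ],
)

```text
time_s: 7.85
ee_pos: [0.457, 0.3008, 0.0718]
eef_rot: [3.141, 0.0, -0.698]
force: [-0.5, 0.2, -0.0]
grip_width: 0.0003
```

```bash
python3 look.py b
```

```text
8.05 [0.4571 0.3008 0.0719] [-3.142 -0.    -0.698] [-0.25  0.04  0.18 -0.03 -0.03  0.02]
```

View pics/lookb.png

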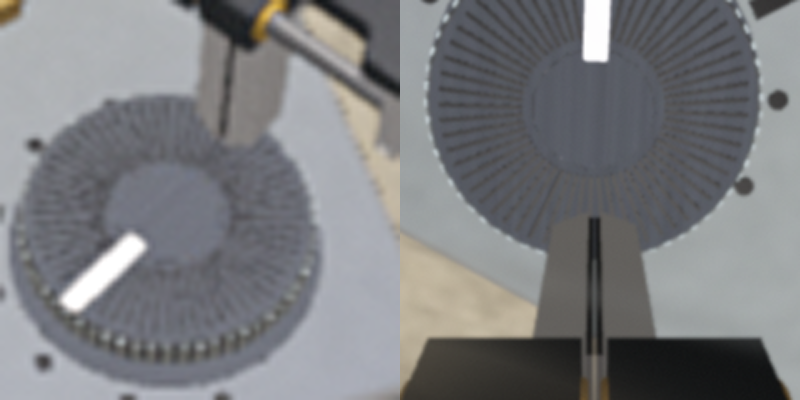

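Call:
drive_tool(
  increments=[
    [[0,0,0],[0,0,1.5],0],
    [[0,0,0],[0,0,1.5],0],
    [[0,0,0],[0,0,1],0],
    [[0,0,0],[0,0,0],0],
  ],
)

```text
time_s: 8.6
ee_pos: [0.457, 0.3008, 0.0677]
eef_rot: [3.141, 0.0, -0.698]
force: [-0.5, 0.4, 0.1]
grip_width: 0.0006
```

Call:
drive_tool(
  increments=[
    [[0,0,0],[0,0,1.5],0],
    [[0,0,0],[0,0,1.5],0],
    [[0,0,0],[0,0,1],0],
    [[0,0,0],[0,0,0],0],
  ],
)

```text
time_s: 9.1
ee_pos: [0.457, 0.3008, 0.0637]
eef_rot: [3.141, 0.0, -0.698]
force: [-0.4, 0.3, -0.2]
grip_width: 0.0002
```

```bash
python3 look.py c
```

```text
9.3 [0.4571 0.3008 0.0639] [-3.142 -0.    -0.698] [ 0.1  -0.32  0.19 -0.03 -0.02 -0.02]
```

View pics/lookc.png

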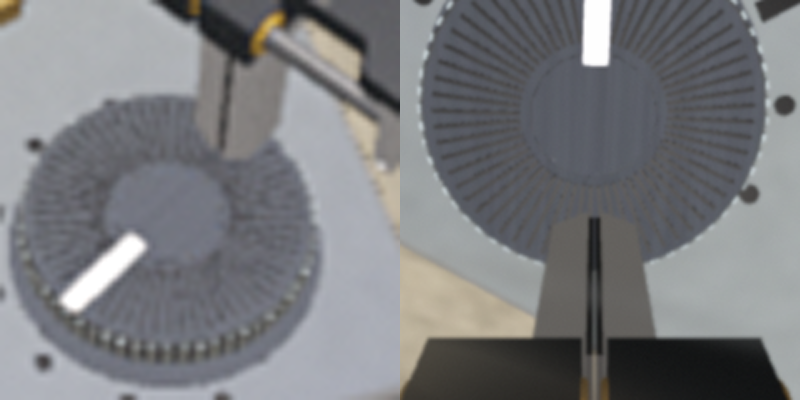

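Call:
drive_tool(
  increments=[
    [[0,0,0],[0,0,1],0],
    [[0,0,0],[0,0,1],0],
    [[0,0,0],[0,0,0],0],
  ],
)

```text
time_s: 9.72
ee_pos: [0.457, 0.3008, 0.0617]
eef_rot: [3.141, 0.0, -0.698]
force: [0.5, -0.1, 0.0]
grip_width: 0.0002
```

Call:
drive_tool(
  increments=[
    [[0,0,0],[0,0,1],0],
    [[0,0,0],[0,0,1],0],
    [[0,0,0],[0,0,0],0],
  ],
)

```text
time_s: 10.1
ee_pos: [0.457, 0.3008, 0.0597]
eef_rot: [3.141, 0.0, -0.698]
force: [-0.5, 0.7, 0.8]
grip_width: 0.0002
```

Call:
drive_tool(
  increments=[
    [[0,0,0],[0,0,1],0],
    [[0,0,0],[0,0,1],0],
    [[0,0,0],[0,0,0],0],
  ],
)

```text
time_s: 10.48
ee_pos: [0.4571, 0.3008, 0.0579]
eef_rot: [-3.142, -0.0, -0.698]
force: [0.0, -0.7, 2.1]
grip_width: 0.0006
```

```bash
python3 look.py d
```

```text
10.675 [0.4571 0.3008 0.0579] [-3.142 -0.    -0.698] [-0.37 -0.76  2.07 -0.11  0.07 -0.  ]
```

View pics/lookd.png

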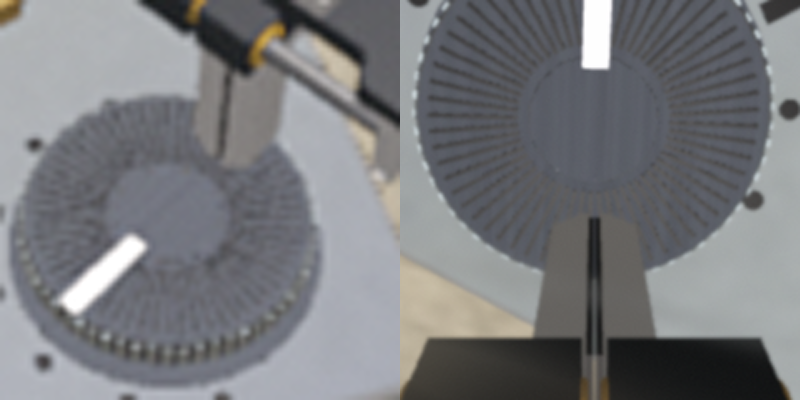

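Contact now: 2.1 N at TCP z 0.058. I'll press about 3.5 mm further (around 5 N) and turn the first 30°.

Call:
drive_tool(
  increments=[
    [[0,0,0],[0,0,1.2],0],
    [[0,0,0],[0,0,1.2],0],
    [[0,0,0],[0,0,1.1],0],
    [[0,0,0],[0,0,0],0],
  ],
)

```text
time_s: 11.22
ee_pos: [0.4571, 0.3008, 0.0544]
eef_rot: [-3.142, -0.0, -0.698]
force: [-1.7, -1.0, 4.3]
grip_width: 0.0008
```

Call:
drive_tool(
  increments=[
    [[0,0,3],[-2,-0.05,0],0],
    [[0,0,3],[-2,-0.05,0],0],
    [[0,0,3],[-2,-0.05,0],0],
    [[0,0,3],[-2,-0.05,0],0],
    [[0,0,3],[-2,-0.05,0],0],
    [[0,0,3],[-2,-0.05,0],0],
    [[0,0,3],[-2,-0.05,0],0],
    [[0,0,3],[-2,-0.05,0],0],
    [[0,0,3],[-2,-0.05,0],0],
    [[0,0,3],[-2,-0.05,0],0],
    [[0,0,0],[0,0,0],0],
  ],
)

```text
time_s: 12.6
ee_pos: [0.4456, 0.3171, 0.0544]
eef_rot: [3.141, 0.0, -1.221]
force: [-1.9, -0.5, 5.3]
grip_width: 0.0008
```

```bash
python3 look.py e
```

```text
12.8 [0.4456 0.317  0.0544] [ 3.141  0.    -1.221] [-2.18 -1.05  5.06 -0.14  0.49  0.  ]
```

View pics/looke.png

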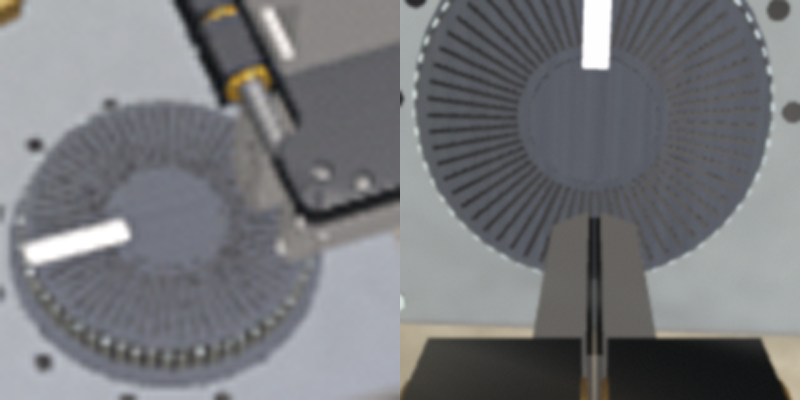

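The dial turned with the finger, and in the wrist view the pointer is unchanged relative to the finger. Another 30°, then lift.

Call:
drive_tool(
  increments=[
    [[0,0,3],[-2,-0.05,0],0],
    [[0,0,3],[-2,-0.05,0],0],
    [[0,0,3],[-2,-0.05,0],0],
    [[0,0,3],[-2,-0.05,0],0],
    [[0,0,3],[-2,-0.05,0],0],
    [[0,0,3],[-2,-0.05,0],0],
    [[0,0,3],[-2,-0.05,0],0],
    [[0,0,3],[-2,-0.05,0],0],
    [[0,0,3],[-2,-0.05,0],0],
    [[0,0,3],[-2,-0.05,0],0],
    [[0,0,0],[0,0,0],0],
  ],
)

```text
time_s: 14.22
ee_pos: [0.4439, 0.3368, 0.0543]
eef_rot: [3.141, 0.0, -1.745]
force: [-2.5, 1.0, 4.9]
grip_width: 0.0004
```

```bash
python3 look.py f
```

```text
14.425 [0.4439 0.3368 0.0543] [ 3.141  0.    -1.744] [-3.67  0.56  4.84  0.17  0.69  0.01]
```

View pics/lookf.png

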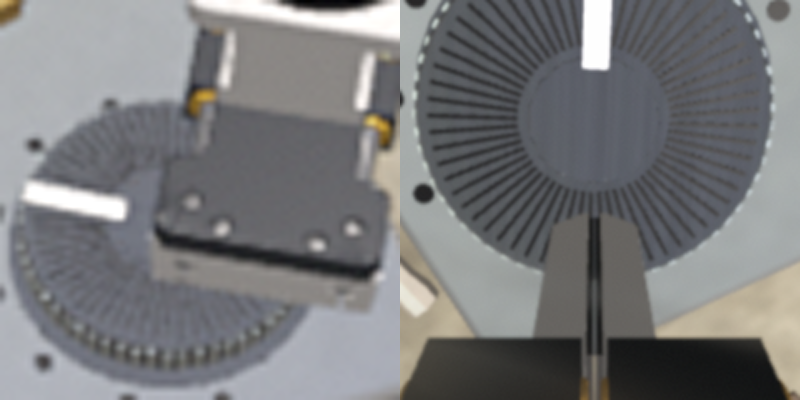

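Turned 60°. I'll lift straight up and check.

Call:
drive_tool(
  increments=[
    [[0,0,0],[0,0,-2],0],
    [[0,0,0],[0,0,-3],0],
    [[0,0,0],[0,0,-15],0],
    [[0,0,0],[0,0,-20],0],
    [[0,0,0],[0,0,0],0],
    [[0,0,0],[0,0,0],0],
  ],
)

```text
time_s: 15.22
ee_pos: [0.4438, 0.3365, 0.094]
eef_rot: [3.141, -0.0, -1.745]
force: [0.6, -0.2, 0.1]
grip_width: 0.0003
```

Run:
```python
from h import *
o=ctrl.get_obs();print(o["ee_pos"],o["force"],o["qpos"][5])
cv2.imwrite("pics/w4.png",ctrl.camera("wrist")[:,:,::-1])
i=ctrl.camera("side")[:,:,::-1]
cv2.imwrite("pics/s4.png",i)
```

```text
[0.44383264 0.33652282 0.09398953] [ 0.55725255 -0.18776656  0.07311443] 2.328592363932099
```

View pics/w4.png

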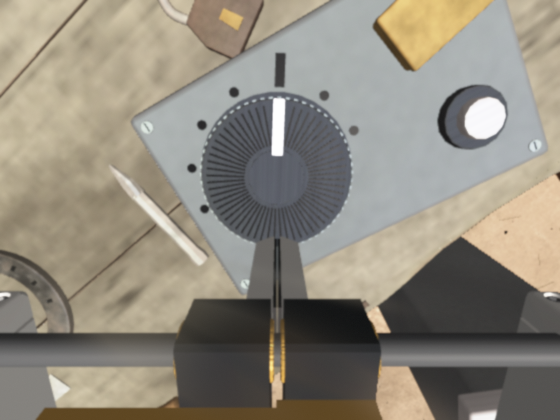

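View pics/s4.png

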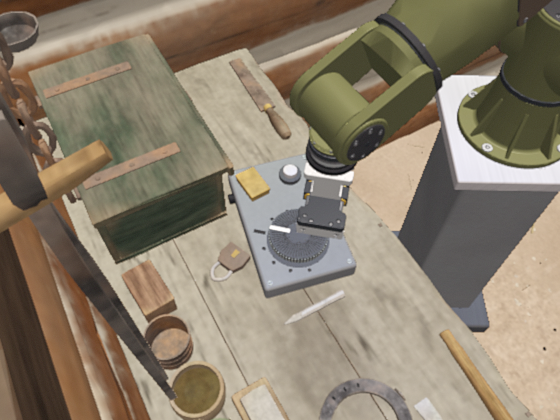

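In the wrist picture the white pointer (279,127) lines up with the bar (280,70), and the bystanders haven't moved. Before going to the button I'll check the chest's clearance.

Run:
```python
from h import *
for z in(.1,.15,.2): print(z,ray("top",(315,169),z).round(3),ray("side",(230,168),z).round(3))
print("chest base",ray("side",(228,196),0).round(3),ray("top",(319,170),0))
i=ctrl.camera("wrist")
c=ctrl.calibration("wrist"); print("btn wrist",ray("wrist",(485,118),.068,c), "bar pix", proj("wrist",[[.5506,.3146,.046]]))
```

```text
0.1 [0.607 0.246 0.1  ] [0.608 0.21  0.1  ]
0.15 [0.597 0.25  0.15 ] [0.602 0.249 0.15 ]
0.2 [0.586 0.254 0.2  ] [0.597 0.289 0.2  ]
chest base [0.619 0.204 0.   ] [0.6250545  0.22851285 0.        ]
btn wrist [0.49680098 0.18816176 0.068     ] bar pix [[280.65631213  70.97596662]]
```

Call:
drive_tool(
  increments=[
    [[0,0,0],[34.4,-19.3,0],0],
    [[0,0,0],[34.4,-19.3,0],0],
    [[0,0,0],[34.4,-19.3,0],0],
    [[0,0,0],[34.4,-19.3,0],0],
    [[0,0,0],[0,0,0],0],
    [[0,0,0],[0,0,0],0],
  ],
)

```text
time_s: 16.12
ee_pos: [0.4958, 0.1882, 0.0941]
eef_rot: [3.141, -0.0, -1.746]
force: [-1.2, 0.7, -1.0]
grip_width: 0.0003
```

Call:
drive_tool(
  increments=[
    [[0,0,0],[0,0,12],0],
    [[0,0,0],[0,0,10],0],
    [[0,0,0],[0,0,6],0],
    [[0,0,0],[0,0,0],0],
    [[0,0,0],[0,0,0],0],
  ],
)

```text
time_s: 16.75
ee_pos: [0.4962, 0.1879, 0.0666]
eef_rot: [-3.141, 0.0, -1.745]
force: [0.6, 1.3, -0.4]
grip_width: 0.0005
```

Run:
```python
from h import *
o=ctrl.get_obs();print(o["time_s"],o["ee_pos"],o["force"],o["qpos"][5])
w=ctrl.camera("wrist")[:,:,::-1]; i=ctrl.camera("side")[:,:,::-1]
a=cv2.resize(i[130:270,225:365],(400,400),interpolation=cv2.INTER_CUBIC)
b=cv2.resize(w[30:330,80:380],(400,400),interpolation=cv2.INTER_CUBIC)
cv2.imwrite(f"pics/b1.png",np.hstack([a,b]))
```

```text
16.75 [0.49621033 0.18789174 0.06655495] [ 0.59546655  1.28980423 -0.37817759] 2.038287232028186
```

View pics/b1.png

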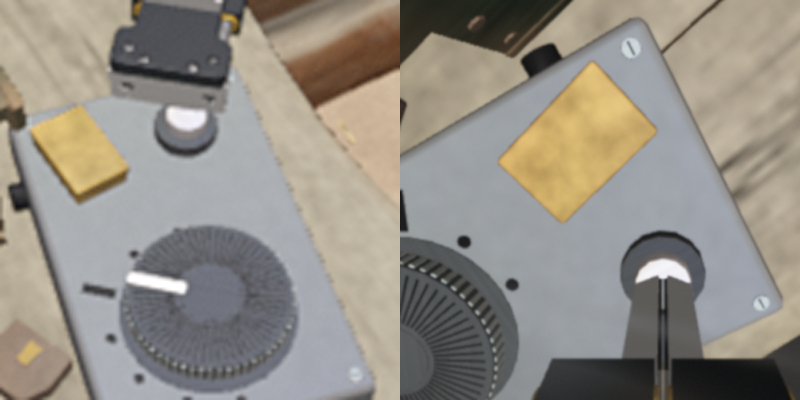

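The finger is centred over the button and the pointer is still at the bar. Pressing now.

Call:
drive_tool(
  increments=[
    [[0,0,0],[0,0,4],0],
    [[0,0,0],[0,0,3],0],
    [[0,0,0],[0,0,2],0],
    [[0,0,0],[0,0,2],0],
    [[0,0,0],[0,0,2],0],
    [[0,0,0],[0,0,0],0],
  ],
)

```text
time_s: 17.6
ee_pos: [0.496, 0.1878, 0.0534]
eef_rot: [3.141, -0.0, -1.745]
force: [-2.3, -0.7, 2.6]
grip_width: 0.0009
```

Call:
drive_tool(
  increments=[
    [[0,0,0],[0,0,1],0],
    [[0,0,0],[0,0,1],0],
    [[0,0,0],[0,0,0],0],
  ],
)

```text
time_s: 17.98
ee_pos: [0.4961, 0.1878, 0.0514]
eef_rot: [3.142, -0.0, -1.745]
force: [-2.5, -1.9, 3.7]
grip_width: 0.0005
```

Call:
drive_tool(
  increments=[
    [[0,0,0],[0,0,1],0],
    [[0,0,0],[0,0,1],0],
    [[0,0,0],[0,0,0],0],
    [[0,0,0],[0,0,0],0],
  ],
)

```text
time_s: 18.48
ee_pos: [0.4962, 0.1878, 0.0504]
eef_rot: [-3.141, 0.0, -1.745]
force: [-7.0, -3.2, 17.4]
grip_width: 0.0005
```

Call:
drive_tool(
  increments=[
    [[0,0,0],[0,0,1],0],
    [[0,0,0],[0,0,0],0],
    [[0,0,0],[0,0,0],0],
  ],
)

```text
time_s: 18.85
ee_pos: [0.4963, 0.1879, 0.0502]
eef_rot: [-3.141, 0.0, -1.745]
force: [-12.0, -4.8, 27.9]
grip_width: 0.0006
```

Bottomed out: the force jumped to 28 N with no further travel, so the button is fully in. Lifting away.

Call:
drive_tool(
  increments=[
    [[0,0,0],[0,0,-4],0],
    [[0,0,0],[0,0,-6],0],
    [[0,0,0],[0,0,-20],0],
    [[0,0,0],[0,0,-40],0],
    [[0,0,0],[0,0,-40],0],
    [[0,0,0],[-15,50,-20],0],
    [[0,0,0],[-15,50,0],0],
    [[0,0,0],[0,0,0],0],
    [[0,0,0],[0,0,0],0],
  ],
)

```text
time_s: 19.98
ee_pos: [0.4033, 0.2347, 0.1784]
eef_rot: [-3.141, 0.0, -1.745]
force: [-0.6, -0.5, -0.7]
grip_width: 0.0006
```

Run:
```python
from h import *
o=ctrl.get_obs();print(o["time_s"],o["ee_pos"],o["force"])
i=ctrl.camera("side")[:,:,::-1]; w=ctrl.camera("wrist")[:,:,::-1]
s0=cv2.imread("pics/side0.png")
a=cv2.resize(i[140:330,195:375],(400,422),interpolation=cv2.INTER_CUBIC);b=cv2.resize(s0[140:330,195:375],(400,422),interpolation=cv2.INTER_CUBIC)
cv2.imwrite("pics/end.png",np.hstack([a,b]))
for im in(s0,i):
    h=cv2.cvtColor(im,cv2.COLOR_BGR2HSV); m=((h[...,2]>200)&(h[...,1]<60)).astype(np.uint8); m[:155]=0;m[182:]=0;m[:,:278]=0;m[:,305:]=0
    M=cv2.moments(m);print("button top px",M["m10"]/M["m00"],M["m01"]/M["m00"],M["m00"])
```

```text
19.975 [0.40326251 0.23468552 0.17840876] [-0.55188423 -0.4768956  -0.74485668]
button top px 290.0169491525424 169.38983050847457 118.0
button top px 290.0169491525424 169.38983050847457 118.0
```

View pics/end.png

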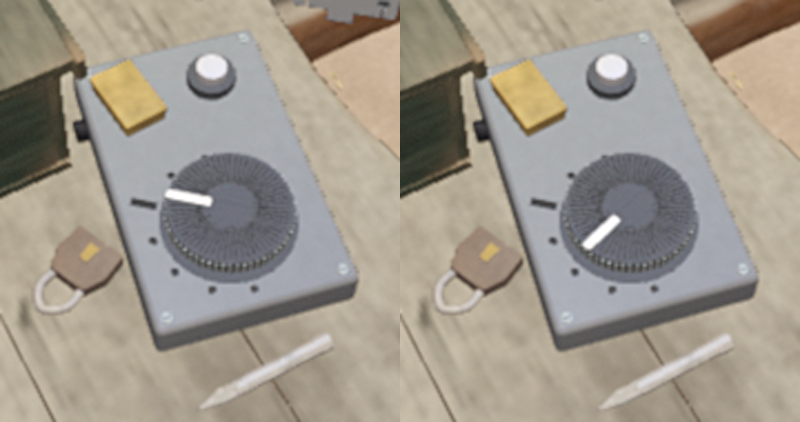

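The dial points at the bar (left panel: pointer at (188,198), bar at (143,204)). The button is back out, at the same pixel as at the start. Tin, padlock and punch are unmoved, and the arm is clear.

```bash
python3 -c "
from station import ctrl
print(ctrl.hand_in())"
```

```text
the job is handed in; nothing more can be done
None
```

The blower is set to the bar and the start button has been pushed fully in and has come back out. The job is handed in at about 20 s; hand-in gives no verdict.

- **Dial:** it started at setting 2. I pressed the closed fingertips on the knurled ring at about 5 N and turned it 60° clockwise without slip. After I let go, the pointer lined up with the bar.
- **Button:** I pushed it until it bottomed, at about 28 N on the wrist. That is well above the 5 N it needs, but under the 40 N limit.
- **Last checks:** the last side picture showed the pointer at the bar and the button top at the same pixel as at the start. Tin, padlock and punch looked unmoved, and the arm was clear with wrist force at noise level.
- **One disagreement:** the fingertips touched the dial about 28 mm lower than the stated tool geometry implies. The tips seemed to end about 11 mm behind the TCP instead of 17 mm ahead of it. I relied on two-view triangulation and slow force probing instead.

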